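# Lay up a bar grid and set the welding range selector

## Task

Get the bench ready for tacking a bar grid: lay the two long loose flat bars crosswise on top of the two bars that lie on the layout plate, one squarely over each scribed line and centred on the plate, without shifting the lower bars off their places. Then turn the selector on the sloped control desk clockwise until its pointer rests in the click at the large square mark. Leave the short offcut and the other tools where they are.

Things in the scene. Friction and masses are not known exactly. Their poses are not given: they have to be found in the camera images.
- plate: Flat grey steel layout plate 180 x 180 x 8 mm, fixed on the bench (z = 0). Origin: centre of its underside; x, y along its edges, z up. Two thin white scribed lines run along its y, at x = +45 and -45 mm; a cross bar goes centred over each, along y.
- lower_a: One of the two bars lying on the plate: plain flat metal bar 160 x 25 x 12 mm, 0.35 kg nominal, loose. Origin: centre of its underside; x along its length, z up. It lies along the plate's x at plate y = +45 mm, underside 8 mm above the bench.
- lower_b: The other bar lying on the plate, same size and kind, along the plate's x at plate y = -45 mm.
- bar_a: One of the two long loose flat bars to lay crosswise: 160 x 25 x 12 mm, 0.25 to 0.5 kg, plain metal, flat on the bench to the robot's right. Origin: centre of its underside; x along its length, z up. Laid on the lower bars, its underside is 20 mm above the bench. Either bar on either line, either way round.
- bar_b: The other long loose bar, same as bar_a.
- offcut: Short piece of the same flat bar, 100 x 25 x 12 mm, lying among the long ones; not used, leave it. Origin: centre of its underside, x along its length.
- desk: Grey control desk fixed on the bench, 180 x 180 mm, about 125 mm high at its back. Origin: centre of its underside; its low front faces its own -x, z up. The top panel, 180 x 180 mm, slopes: its normal leans 25 degrees from vertical towards the desk's -x. The selector's axis meets the panel at its centre, 85 mm above the origin.
- selector_grip (a point): Grip point on the selector's axis, 32 mm above the panel. It turns along: z = panel normal (outward), x = where the pointer points. Black bar grip along x: 20 mm wide from x = -37 to +25 mm, then a nose 10 mm wide to +47 mm that points; white line on top. Its top is 14 mm above this point; a disc of radius 30 mm lies 25 mm under it. Pinch across y, fingers along -z.
- selector (a joint): Selector angle (rad), growing clockwise looking down on the panel. Six clicks at 0, 0.785, 1.571, 2.356, 3.142, 3.927, stops just beyond. Starts in the first or second. Clicks take about 0.18 N m; let go between two, it falls into the nearest. The large square mark is the fifth click, 3.142. A grasp turns some 1.5 rad: regrasp.
- big_mark (a point): Centre of the large square mark (18 x 18 mm) printed on the panel, 67 mm from the selector's axis; the five other clicks have thin ticks 14 x 3 mm.
Not all that is in view belongs to the job. What is shaped like the lower_a but black or turquoise is not meant.

How it is judged (in metres and radians):
On the way, in this order (a step that is already met when the one before it is completed fails the run):
1. the two long bars lie crosswise on the lower bars, over the scribed lines, released (((x of bar_a in the frame of plate between 0.032 and 0.058 m and y of bar_a in the frame of plate between -0.013 and 0.013 m and z of bar_a in the frame of plate between 0.017 and 0.023 m and angle between the x axis of each of bar_a, bar_b and the y axis of plate, either way round below 0.14 rad and x of bar_b in the frame of plate between -0.058 and -0.032 m and y of bar_b in the frame of plate between -0.013 and 0.013 m and z of bar_b in the frame of plate between 0.017 and 0.023 m) or (x of bar_b in the frame of plate between 0.032 and 0.058 m and y of bar_b in the frame of plate between -0.013 and 0.013 m and z of bar_b in the frame of plate between 0.017 and 0.023 m and angle between the x axis of each of bar_b, bar_a and the y axis of plate, either way round below 0.14 rad and x of bar_a in the frame of plate between -0.058 and -0.032 m and y of bar_a in the frame of plate between -0.013 and 0.013 m and z of bar_a in the frame of plate between 0.017 and 0.023 m)) and linear speed of each of bar_a, bar_b, lower_a, lower_b below 0.02 m/s and contact force between the fingers and bar_a below 0.1 N and contact force between the fingers and bar_b below 0.1 N), for 0.2 s.
2. the selector stands at the large square mark (value of joint selector between 2.9816 and 3.3016 rad), for 0.2 s.
At the end, for the whole second after the job is handed in: Bars first, then selector. A long bar over each scribed line, on the lower bars: within 13 mm each way of centred, 3 mm in height, 0.14 rad of square; lower bars likewise on their places; all at rest; selector within 0.16 rad of 3.142 (large square mark), at rest (all of step 2 and ((x of bar_a in the frame of plate between 0.032 and 0.058 m and y of bar_a in the frame of plate between -0.013 and 0.013 m and z of bar_a in the frame of plate between 0.017 and 0.023 m and angle between the x axis of each of bar_a, bar_b and the y axis of plate, either way round below 0.14 rad and x of bar_b in the frame of plate between -0.058 and -0.032 m and y of bar_b in the frame of plate between -0.013 and 0.013 m and z of bar_b in the frame of plate between 0.017 and 0.023 m) or (x of bar_b in the frame of plate between 0.032 and 0.058 m and y of bar_b in the frame of plate between -0.013 and 0.013 m and z of bar_b in the frame of plate between 0.017 and 0.023 m and angle between the x axis of each of bar_b, bar_a and the y axis of plate, either way round below 0.14 rad and x of bar_a in the frame of plate between -0.058 and -0.032 m and y of bar_a in the frame of plate between -0.013 and 0.013 m and z of bar_a in the frame of plate between 0.017 and 0.023 m)) and x of lower_a in the frame of plate between -0.013 and 0.013 m and y of lower_a in the frame of plate between 0.032 and 0.058 m and z of lower_a in the frame of plate between 0.005 and 0.011 m and angle between the x axis of each of lower_a, lower_b and the x axis of plate, either way round below 0.14 rad and x of lower_b in the frame of plate between -0.013 and 0.013 m and y of lower_b in the frame of plate between -0.058 and -0.032 m and z of lower_b in the frame of plate between 0.005 and 0.011 m and linear speed of each of bar_a, bar_b, lower_a, lower_b below 0.02 m/s and velocity of joint selector between -0.1 and 0.1 rad/s); the robot touches nothing.
It fails at once if the offcut or another bystander is moved more than 30 mm (distance of any of offcut, hammer, brush, spray, pliers, square from where it was at the start of the episode above 0.03 m).
It also fails if it takes over 72 s, if anything falls off the work surface, if the arm or the gripper's body presses on something with over 40 N, if the wrist force passes 120 N, or if a joint passes its speed limit or range.

## Robot

A 6-joint arm with a two-finger parallel gripper is mounted at the origin on the work surface. World frame = base frame: x ahead of the robot, y to its left, z up, the work surface at z = 0. Lengths are in mm, angles in rad, forces in N, time in s.
With the tool pointing down it reaches from about 300 to 775 mm from the base axis. Payload 14.6 kg.
Tool frame: the origin (TCP) lies on the centre line of the jaws, within the pads' length; the fingertips stand 22 mm ahead of it and the grasp point (between the pads) lies 3 mm ahead of it; z points along the fingers, y is the line along which they close (so a half turn about z gives the same grasp; the last joint's range is limited). The gripper opens to 94 mm and grips with 3 to 60 N. Pads are 16 mm wide; open, the fingers measure 119 mm over their backs; the gripper's body (75 mm by 177 mm) begins 78 mm behind the grasp point.
Start: joints at [-1.323, 0.3, 1.521, -0, 1.321, -0.067], TCP at [170.287, -522.964, 227.446] pointing down, gripper open.
Joint ranges: [-3.03, 3.03], [-0.79, 2.21], [0.23, 2.52], [-1.04, 4.18], [0, 3.07], [-2.55, 2.55]. Speed limits (rad/s): [2.22, 2.22, 2.57, 3.14, 3.14, 3.14].

## Interface

Orientations are given as a rotation vector (axis times angle).
In Python, from bench import telemetry, vision, job_done gives the robot as it stands.
- The arm moves only by the tool jog_arm, never from a script. Its argument "plan" is a list of rows, each an object with "grip": the finger opening in cm, from 0 to 9.4; "slide": the shift along the world's x, y, z in cm, a list of three; "turn": the turn about the world's z in degrees. A call has exactly 10 rows; each row is the pose to reach, as a shift and turn from the pose commanded when the call began; what a row does not reach only later rows make up. A row lasts 1/10 s, in which the tool goes at most 50 mm and 8.59 degrees, less where a joint would pass 70% of its speed; a pose out of reach is approached as far as the arm can. A call with a gripper value outside its range is refused whole. The fingers move at their own pace and stop on an object; "squeeze" is the grip in N (left out, the last holds). Time passes only in rows, so rows that repeat a pose let the fingers close, or fill a call up. It gives the time, the measured TCP pose, the force, the opening and the grip force at its end, in the units of the state.
- telemetry.state(): the state, without advancing time (a new reading comes with each control period).
- vision.get_image(name): name is "scene" or "top"; returns (picture, depth): 480x640x3 uint8, red, green, blue; 480x640 float32, mm along the optical axis (not along the pixel's ray), 0 where there is no reading.
- vision.camera_model(name): a dict with "fx", "fy", "cx", "cy" (pixels), "world_from_camera" (4x4, takes a point from camera to world coordinates). Camera axes: x right, y down, z forward; pixel columns grow to the right and rows downward; lengths in mm; the calibration is good to about 2 mm. A picture is of the moment at which its call begins. camera_model takes no time and is no camera call.
- job_done(): hands the job in; it is judged then, once.
The state is a dict: "time": time; "joint_pos": joint angles; "qd": joint speeds; "joint_efforts": joint torques, N m; "position": TCP position; "ee_rot": TCP orientation; "contact_force": force on the tool from outside, world axes, zero at the start; "torque": the same for the moment, N m; "gripper_width": finger opening in mm; "finger_force": force on a finger pad.
Only numpy, scipy, OpenCV 4.12 (cv2) and the standard library are available. Lean on these libraries where they do the work, as an engineer would, in place of code of your own. Each camera call takes 0.05 s, during which the arm holds its last target. There are 200 camera calls.

## Working session

There is one attempt and no reset: what is moved stays moved. The work goes in short steps, Python scripts to look and compute and a tool call to move; the robot and the scene stay as the last step left them, time stands still between calls to the robot, and variables do not carry over. Pictures are saved under pics/ and viewed, at most 10 in all, crops included, and the job is handed in when it is done.

Besides the shell and the picture viewer there is one more tool, called after "Emit:" by a JSON object that holds its "api" and its "payload". jog_arm: Moves the arm, as the interface text tells. Its arguments: {"type":"object","properties":{"plan":{"type":"array"},"squeeze":{"type":"number"}},"required":["plan"]}

```bash
mkdir -p pics; ls; python3 - <<'E'
from bench import telemetry, vision
import cv2,numpy as np
print(telemetry.state())
for n in("top","scene"):
    p,d=vision.get_image(n); cv2.imwrite(f"pics/{n}0.png",p[:,:,::-1]); np.savez(f"{n}0.npz",p=p,d=d)
    print(vision.camera_model(n))
E
```

```text
pics
{'time': 0.0, 'joint_pos': array([-1.32264360e+00,  3.00447704e-01,  1.52160574e+00,  2.59534496e-05,
        1.32069350e+00, -6.65875273e-02]), 'qd': array([ 0.00175522,  0.00202293,  0.0005981 ,  0.00124858, -0.00126263,
       -0.00147501]), 'joint_efforts': array([-5.68965661e-04, -5.31808090e+01, -3.52734911e+01,  7.08033610e-02,
        2.44546984e-02, -5.98027577e-05]), 'position': array([ 170.21244227, -522.74044015,  226.88871886]), 'ee_rot': array([-3.10163554e+00, -4.92164219e-01,  1.24999977e-04]), 'contact_force': array([-0.06507777, -1.07789193, -0.37591181]), 'torque': array([ 0.00048479, -0.00556178,  0.01617369]), 'finger_force': 0.0, 'gripper_width': 93.98715008818863}
{'fx': 468.1423746352854, 'fy': 468.1423746352854, 'cx': 320.3363725676593, 'cy': 242.24286175457104, 'world_from_camera': array([[ 2.83818678e-02, -9.96632284e-01,  7.69321786e-02,
         4.02671599e+02],
       [-9.99216972e-01, -3.04093847e-02, -2.53123021e-02,
         2.50248315e+01],
       [ 2.75665177e-02, -7.61535281e-02, -9.96714968e-01,
         1.12128836e+03],
       [ 0.00000000e+00,  0.00000000e+00,  0.00000000e+00,
         1.00000000e+00]])}
{'fx': 441.238418933979, 'fy': 441.238418933979, 'cx': 324.3108512415214, 'cy': 232.61748554864474, 'world_from_camera': array([[ 7.90695516e-01,  4.27391102e-01, -4.38334857e-01,
         9.09290462e+02],
       [ 6.12064216e-01, -5.67466354e-01,  5.50780658e-01,
        -5.39517189e+02],
       [-1.33415306e-02, -7.03788877e-01, -7.10283901e-01,
         8.03599747e+02],
       [ 0.00000000e+00,  0.00000000e+00,  0.00000000e+00,
         1.00000000e+00]])}
```

View pics/top0.png

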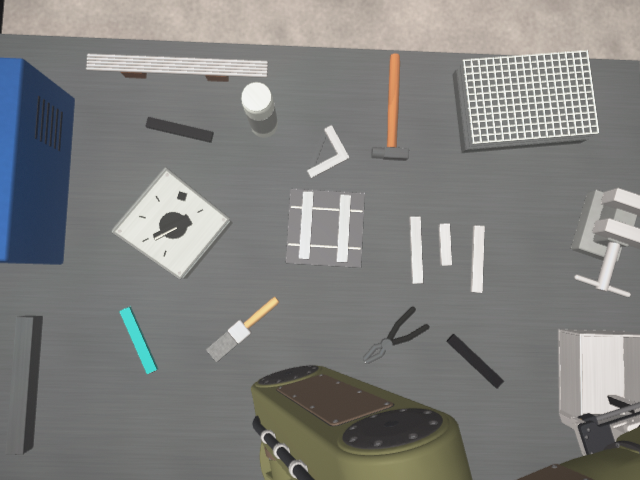

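View pics/scene0.png

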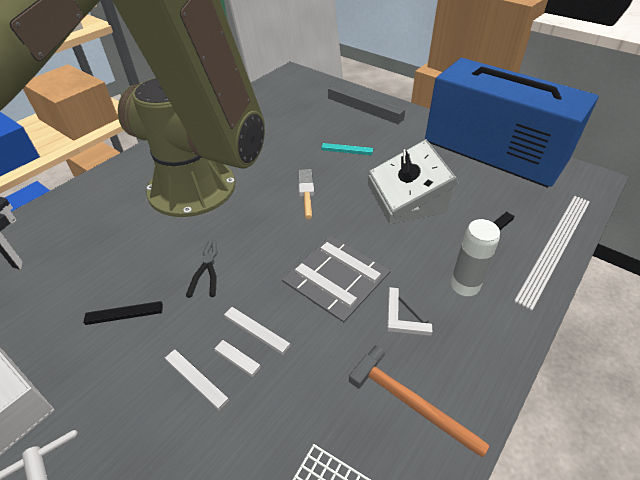

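The top view shows the long bars at about (416,250) and (478,259), with the offcut at (445,244). The plate is at (326,228) and the desk selector at (173,226). The scene view shows the same layout.

```bash
cat > h.py <<'E'
import numpy as np,cv2
from bench import vision,telemetry
def cast(n,px,p0,nrm=(0,0,1)):
    m=vision.camera_model(n);T=m["world_from_camera"];px=np.atleast_2d(px).astype(float)
    r=np.c_[(px[:,0]-m["cx"])/m["fx"],(px[:,1]-m["cy"])/m["fy"],np.ones(len(px))]@T[:3,:3].T
    o=T[:3,3];nrm=np.array(nrm,float);p0=np.array(p0,float)
    return o+r*(((p0-o)@nrm)/(r@nrm))[:,None]
def rects(n,p,roi,zt,lo=195,amin=60):
    x0,y0,x1,y1=roi;g=p[y0:y1,x0:x1].min(2)
    cs,_=cv2.findContours((g>lo).astype(np.uint8),cv2.RETR_EXTERNAL,cv2.CHAIN_APPROX_NONE)
    for c in cs:
        if cv2.contourArea(c)<amin: continue
        w=cast(n,c[:,0]+[x0,y0],(0,0,zt))
        (a,b),s,_=r=cv2.minAreaRect(w[:,:2].astype(np.float32))
        q=cv2.boxPoints(r);e=max(q[1]-q[0],q[2]-q[1],key=np.linalg.norm)
        print(n,"c",np.round([a,b],1),"size",np.round(s,1),"yaw",round(np.degrees(np.arctan2(e[1],e[0]))%180,1))
E
python3 - <<'E'
from h import *
for n in("top","scene"):
    p=np.load(n+"0.npz")["p"];d=np.load(n+"0.npz")["d"]
    r=dict(top=(400,200,500,310),scene=(150,290,300,420))[n]; print("loose");rects(n,p,r,12)
    if n=="top":
        g=p[185:275,280:372].min(2);print(np.unique(g//10*10,return_counts=True))
        print(g[20:24,20:60].tolist())
    r=dict(top=(285,185,372,272),scene=(275,232,395,325))[n];print("lower");rects(n,p,r,20,225)
p=np.load("top0.npz")["p"]
cv2.imwrite("pics/sel.png",cv2.resize(p[155:290,100:240,::-1],None,fx=4,fy=4,interpolation=cv2.INTER_CUBIC))
p=np.load("scene0.npz")["p"]
cv2.imwrite("pics/sel2.png",cv2.resize(p[125:230,355:470,::-1],None,fx=5,fy=5,interpolation=cv2.INTER_CUBIC))
E
```

```text
loose
top c [ 460.6 -381.5] size [ 24.5 158.4] yaw 178.1
top c [ 493.3 -302.6] size [96.6 24.4] yaw 3.3
top c [ 478.3 -232.8] size [156.   24.4] yaw 3.0
(array([ 90, 100, 110, 120, 130, 140, 150, 160, 170, 180, 190, 200, 210,
       220, 230, 240], dtype=uint8), array([   4,   49,  202, 2518, 3440,  219,   86,   77,   72,   37,   42,
         42,   59,  613,  767,   53]))
[[137, 153, 216, 231, 229, 228, 226, 227, 228, 229, 227, 227, 217, 137, 137, 137, 137, 136, 136, 136, 136, 136, 136, 136, 136, 135, 136, 136, 136, 136, 137, 136, 136, 137, 137, 136, 136, 136, 137, 167], [179, 190, 224, 231, 230, 228, 226, 227, 227, 229, 227, 223, 194, 137, 138, 138, 137, 137, 137, 137, 136, 136, 135, 136, 136, 137, 136, 136, 136, 137, 136, 136, 137, 136, 136, 136, 137, 136, 137, 161], [233, 233, 234, 232, 229, 229, 226, 227, 227, 229, 227, 223, 201, 198, 198, 195, 180, 179, 180, 177, 164, 163, 161, 149, 149, 149, 149, 147, 136, 136, 137, 136, 136, 136, 136, 136, 137, 137, 136, 159], [201, 211, 236, 231, 229, 229, 226, 228, 227, 230, 228, 225, 221, 242, 242, 241, 234, 234, 234, 235, 222, 223, 220, 205, 216, 215, 216, 213, 197, 197, 197, 194, 180, 179, 178, 175, 162, 163, 157, 153]]
lower
top c [523.1 -56.9] size [ 23.4 157.8] yaw 178.2
top c [528.5  45.6] size [ 49.2 157.9] yaw 178.2
loose
scene c [ 460.6 -382.1] size [ 24.1 159. ] yaw 178.2
scene c [ 492.8 -302.9] size [99.2 24.2] yaw 3.3
scene c [ 477.9 -233.2] size [158.9  23.5] yaw 3.0
lower
scene c [675.2 -18.8] size [10.6 94.8] yaw 121.4
scene c [523.6 -28.6] size [ 79.  157.4] yaw 178.4
scene c [528.1  41.4] size [ 39.9 157.6] yaw 178.6
```

View pics/sel.png

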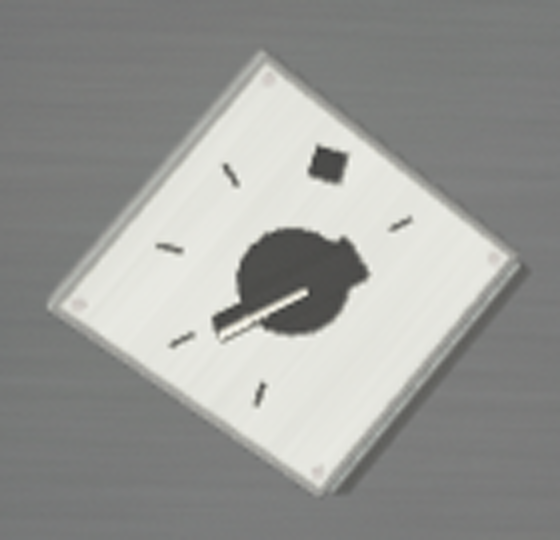

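View pics/sel2.png

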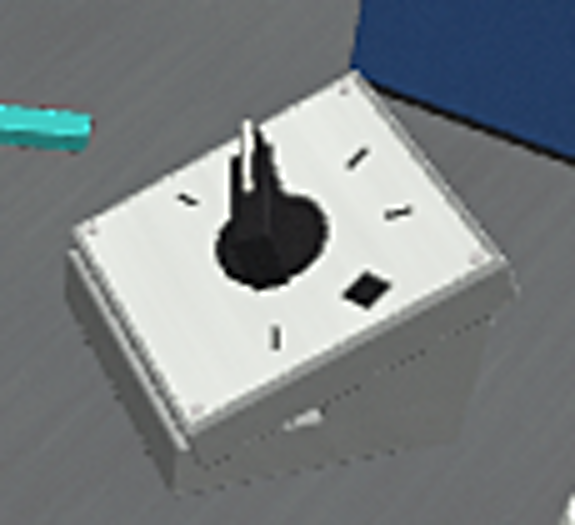

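The pointer, at (220,335) in the crop, stands in the second click. The square at (328,163) is three clicks further on, clockwise. Next I'll get the plate centre and the panel geometry.

```bash
python3 - <<'E'
from h import *
for n,roi in(("top",(285,185,372,272)),("scene",(275,232,395,325))):
    p=np.load(n+"0.npz")["p"].copy()
    x0,y0,x1,y1=roi;g=p[y0:y1,x0:x1]
    m=cv2.morphologyEx((g.min(2)>205).astype(np.uint8),cv2.MORPH_OPEN,np.ones((6,6)));q=np.zeros_like(p);q[y0:y1,x0:x1]=m[...,None]*255
    rects(n,q,roi,20)
# panel
Z=np.load("top0.npz");p,d=Z["p"],Z["d"];m=vision.camera_model("top")
x0,y0,x1,y1=100,155,240,290
g=np.zeros(p.shape[:2],np.uint8);g[y0:y1,x0:x1]=(p[y0:y1,x0:x1].min(2)>205)
cs,_=cv2.findContours(g,cv2.RETR_EXTERNAL,cv2.CHAIN_APPROX_NONE);c=max(cs,key=cv2.contourArea)
v,u=np.nonzero(cv2.erode(g,np.ones((3,3))))
z=d[v,u];k=z>0;P=np.c_[(u-m["cx"])/m["fx"]*z,(v-m["cy"])/m["fy"]*z,z][k]@m["world_from_camera"][:3,:3].T+m["world_from_camera"][:3,3]
A=np.c_[P[:,:2],np.ones(len(P))];s,*_=np.linalg.lstsq(A,P[:,2],rcond=None)
for _ in range(4):
    r=P[:,2]-A@s;kk=abs(r)<6;s,*_=np.linalg.lstsq(A[kk],P[kk,2],rcond=None)
print("n pts",kk.sum(),"slope",s,"tilt",np.degrees(np.arctan(np.hypot(*s[:2]))),"uphill az",np.degrees(np.arctan2(s[1],s[0])),"rms",r[kk].std())
up=np.arctan2(s[1],s[0]);t=np.radians(25);ux=np.array([np.cos(up),np.sin(up)])
nn=np.r_[-ux*np.sin(t),np.cos(t)]
hull=cv2.convexHull(c);a,tri=cv2.minEnclosingTriangle(hull)
q=cv2.approxPolyDP(hull,6,True)[:,0];print("corner px",q)
e1=np.r_[ux*np.cos(t),np.sin(t)];e2=np.cross(nn,e1)
# plane point via fit, centroid
c0=np.r_[P[kk].mean(0)];print("mean",c0)
W=cast("top",c[:,0],c0,nn)-c0
r=cv2.minAreaRect(np.c_[W@e1,W@e2].astype(np.float32));print(r)
C=c0+r[0][0]*e1+r[0][1]*e2;print("centre",C,"grip",C+32*nn)
for nme,px in (("tick1",(262,395)),("tick2",(182,340)),("tick3",(170,247)),("tick4",(230,175)),("sq",(328,163)),("tick6",(400,223))):
    w=cast("top",[px[0]/4+100,px[1]/4+155],C,nn)[0]-C;print(nme,round(np.hypot(w@e1,w@e2),1),round(np.degrees(np.arctan2(w@e2,w@e1)),1))
E
```

```text
top c [521.2 -58.9] size [ 24.  158.4] yaw 178.4
top c [525.9  30.4] size [ 23.8 158. ] yaw 178.0
scene c [676.7 -19.4] size [ 8.6 91.8] yaw 121.4
scene c [527.  -56.8] size [ 25.  155.1] yaw 178.9
scene c [531.4  32.5] size [ 24.2 156.8] yaw 178.2
n pts 4145 slope [   0.2801149     0.37180318 -178.42666439] tilt 24.962570004087777 uphill az 53.005789056672874 rms 2.0856208049233946
corner px [[166 172]
 [226 219]
 [180 275]
 [116 231]]
mean [511.27887942 327.26180493  86.46714364]
((-1.8081130981445312, -1.2715911865234375), (167.43177795410156, 167.03079223632812), 0.04338686168193817)
centre [511.30842837 325.18781564  85.70300203] grip [503.17070308 314.38641893 114.70485121]
tick1 67.0 114.8
tick2 66.1 68.8
tick3 64.8 22.7
tick4 65.1 -22.6
sq 67.3 -68.3
tick6 66.2 -113.0
```

Emit:
{"api": "jog_arm", "payload": {"plan": [{"grip": 5, "slide": [3, 2.8, -1], "turn": -1.5}, {"grip": 5, "slide": [6.5, 6, -2], "turn": -4}, {"grip": 5, "slide": [10, 9.4, -3], "turn": -7}, {"grip": 5, "slide": [13.5, 12.7, -4], "turn": -10}, {"grip": 5, "slide": [17, 16, -5], "turn": -13}, {"grip": 5, "slide": [20.5, 19.3, -6], "turn": -15}, {"grip": 5, "slide": [24, 22.6, -7], "turn": -15}, {"grip": 5, "slide": [27.5, 26, -8], "turn": -15}, {"grip": 5, "slide": [29.8, 28, -9], "turn": -15}, {"grip": 5, "slide": [30.8, 29, -10], "turn": -15}], "squeeze": 30}}

```text
time: 1.1
position: [479.7, -231.1, 126.7]
ee_rot: [-3.14, -0.087, 0.0]
contact_force: [0.4, -0.7, 0.5]
gripper_width: 49.9
finger_force: 0.0
```

Emit:
{"api": "jog_arm", "payload": {"plan": [{"grip": 5, "slide": [0, 0, -2], "turn": 0}, {"grip": 5, "slide": [0, 0, -4.5], "turn": 0}, {"grip": 5, "slide": [0, 0, -7], "turn": 0}, {"grip": 5, "slide": [0, 0, -8.5], "turn": 0}, {"grip": 5, "slide": [0, 0, -9.6], "turn": 0}, {"grip": 5, "slide": [0, 0, -10.1], "turn": 0}, {"grip": 5, "slide": [0, 0, -10.1], "turn": 0}, {"grip": 5, "slide": [0, 0, -10.1], "turn": 0}, {"grip": 5, "slide": [0, 0, -10.1], "turn": 0}, {"grip": 5, "slide": [0, 0, -10.1], "turn": 0}]}}

```text
time: 2.1
position: [478.5, -233.1, 27.0]
ee_rot: [3.14, 0.083, 0.001]
contact_force: [-0.5, -0.6, 0.3]
gripper_width: 49.9
finger_force: 0.0
```

Emit:
{"api": "jog_arm", "payload": {"plan": [{"grip": 5, "slide": [0, 0, -0.2], "turn": 0}, {"grip": 1.5, "slide": [0, 0, -0.2], "turn": 0}, {"grip": 1.5, "slide": [0, 0, -0.2], "turn": 0}, {"grip": 1.5, "slide": [0, 0, -0.2], "turn": 0}, {"grip": 1.5, "slide": [0, 0, -0.2], "turn": 0}, {"grip": 1.5, "slide": [0, 0, -0.2], "turn": 0}, {"grip": 1.5, "slide": [0, 0, -0.2], "turn": 0}, {"grip": 1.5, "slide": [0, 0, 0.5], "turn": 0}, {"grip": 1.5, "slide": [0, 0, 2], "turn": 0}, {"grip": 1.5, "slide": [0, 0, 4], "turn": 0}]}}

```text
time: 3.1
position: [477.7, -232.6, 66.4]
ee_rot: [-3.139, -0.083, 0.003]
contact_force: [-0.1, 0.8, -3.6]
gripper_width: 24.8
finger_force: 30.0
```

Emit:
{"api": "jog_arm", "payload": {"plan": [{"grip": 1.5, "slide": [0, 0, 2], "turn": 0}, {"grip": 1.5, "slide": [0.5, 2, 3], "turn": 5}, {"grip": 1.5, "slide": [1.5, 5, 3], "turn": 13}, {"grip": 1.5, "slide": [2.7, 8, 3], "turn": 21}, {"grip": 1.5, "slide": [4, 11, 3], "turn": 29}, {"grip": 1.5, "slide": [5.2, 14, 3], "turn": 37}, {"grip": 1.5, "slide": [6.5, 17, 3], "turn": 45}, {"grip": 1.5, "slide": [7.7, 19.5, 3], "turn": 53}, {"grip": 1.5, "slide": [8.8, 21, 3], "turn": 61}, {"grip": 1.5, "slide": [9.3, 21.9, 3], "turn": 68}]}}

```text
time: 4.1
position: [571.7, -12.5, 96.6]
ee_rot: [-2.55, -1.834, 0.0]
contact_force: [0.1, -0.2, -3.7]
gripper_width: 24.8
finger_force: 30.0
```

Emit:
{"api": "jog_arm", "payload": {"plan": [{"grip": 1.5, "slide": [0, 0, 0], "turn": 7}, {"grip": 1.5, "slide": [0, 0, 0], "turn": 13}, {"grip": 1.5, "slide": [0, 0, 0], "turn": 17.2}, {"grip": 1.5, "slide": [0, 0, 0], "turn": 17.2}, {"grip": 1.5, "slide": [0, 0, -1], "turn": 17.2}, {"grip": 1.5, "slide": [0, 0, -2.5], "turn": 17.2}, {"grip": 1.5, "slide": [0, 0, -3.5], "turn": 17.2}, {"grip": 1.5, "slide": [0, 0, -4.2], "turn": 17.2}, {"grip": 1.5, "slide": [0, 0, -4.6], "turn": 17.2}, {"grip": 1.5, "slide": [0, 0, -4.6], "turn": 17.2}]}}

```text
time: 5.1
position: [571.1, -13.9, 49.8]
ee_rot: [-2.255, -2.186, 0.001]
contact_force: [-0.1, -1.1, -3.3]
gripper_width: 24.6
finger_force: 30.0
```

Emit:
{"api": "jog_arm", "payload": {"plan": [{"grip": 1.5, "slide": [0, 0, -0.2], "turn": 0}, {"grip": 1.5, "slide": [0, 0, -0.35], "turn": 0}, {"grip": 1.5, "slide": [0, 0, -0.45], "turn": 0}, {"grip": 1.5, "slide": [0, 0, -0.45], "turn": 0}, {"grip": 4, "slide": [0, 0, -0.45], "turn": 0}, {"grip": 4, "slide": [0, 0, -0.45], "turn": 0}, {"grip": 4, "slide": [0, 0, -0.45], "turn": 0}, {"grip": 5, "slide": [0, 0, 1], "turn": 0}, {"grip": 5, "slide": [0, 0, 4], "turn": 0}, {"grip": 5, "slide": [0, 0, 8], "turn": 0}]}}

```text
time: 6.1
position: [570.6, -13.9, 131.3]
ee_rot: [-2.254, -2.186, 0.002]
contact_force: [-0.1, -0.1, -0.2]
gripper_width: 49.7
finger_force: 0.0
```

Emit:
{"api": "jog_arm", "payload": {"plan": [{"grip": 5, "slide": [-0.8, -3, 0], "turn": -5}, {"grip": 5, "slide": [-2, -7, 0], "turn": -13}, {"grip": 5, "slide": [-3.3, -11, 0], "turn": -21}, {"grip": 5, "slide": [-4.5, -15, 0], "turn": -29}, {"grip": 5, "slide": [-5.7, -19, 0], "turn": -37}, {"grip": 5, "slide": [-7, -23, 0], "turn": -45}, {"grip": 5, "slide": [-8.2, -27, 0], "turn": -53}, {"grip": 5, "slide": [-9.4, -31, 0], "turn": -61}, {"grip": 5, "slide": [-10.5, -35, 0], "turn": -69}, {"grip": 5, "slide": [-11, -36.8, 0], "turn": -77}]}}

```text
time: 7.1
position: [460.1, -385.0, 131.8]
ee_rot: [3.126, 0.295, 0.001]
contact_force: [0.6, 0.4, 0.2]
gripper_width: 49.9
finger_force: 0.0
```

Emit:
{"api": "jog_arm", "payload": {"plan": [{"grip": 5, "slide": [0, 0, 0], "turn": -7}, {"grip": 5, "slide": [0, 0, 0], "turn": -13.1}, {"grip": 5, "slide": [0, 0, -2], "turn": -13.1}, {"grip": 5, "slide": [0, 0, -5], "turn": -13.1}, {"grip": 5, "slide": [0, 0, -7.5], "turn": -13.1}, {"grip": 5, "slide": [0, 0, -9], "turn": -13.1}, {"grip": 5, "slide": [0, 0, -10], "turn": -13.1}, {"grip": 5, "slide": [0, 0, -10.4], "turn": -13.1}, {"grip": 5, "slide": [0, 0, -10.4], "turn": -13.1}, {"grip": 5, "slide": [0, 0, -10.4], "turn": -13.1}]}}

```text
time: 8.1
position: [461.7, -382.4, 27.5]
ee_rot: [3.14, -0.051, 0.002]
contact_force: [-0.3, 0.5, 0.4]
gripper_width: 49.9
finger_force: 0.0
```

```bash
python3 - <<'E'
from h import *
for n,roi in (("top",(285,185,372,272)),("scene",(275,232,395,325))):
    p,d=vision.get_image(n);np.savez(n+"1.npz",p=p,d=d)
    x0,y0,x1,y1=roi
    cv2.imwrite(f"pics/{n}1.png",cv2.resize(p[y0:y1,x0:x1,::-1],None,fx=5,fy=5))
print(telemetry.state()["position"])
E
```

```text
[ 461.63551614 -382.23748238   27.35091138]
```

View pics/top1.png

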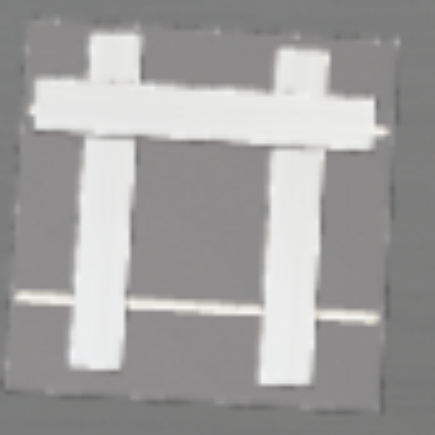

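The first bar covers the upper scribed line (crop rows 80-150), centred and square. Now the second bar.

Emit:
{"api": "jog_arm", "payload": {"plan": [{"grip": 5, "slide": [0, 0, -0.25], "turn": 0}, {"grip": 1.5, "slide": [0, 0, -0.25], "turn": 0}, {"grip": 1.5, "slide": [0, 0, -0.25], "turn": 0}, {"grip": 1.5, "slide": [0, 0, -0.25], "turn": 0}, {"grip": 1.5, "slide": [0, 0, -0.25], "turn": 0}, {"grip": 1.5, "slide": [0, 0, -0.25], "turn": 0}, {"grip": 1.5, "slide": [0, 0, -0.25], "turn": 0}, {"grip": 1.5, "slide": [0, 0, 0.5], "turn": 0}, {"grip": 1.5, "slide": [0, 0, 2.5], "turn": 0}, {"grip": 1.5, "slide": [0, 0, 5.5], "turn": 0}]}}

```text
time: 9.2
position: [460.5, -381.2, 80.7]
ee_rot: [-3.139, 0.051, 0.004]
contact_force: [1.1, -0.4, -3.6]
gripper_width: 24.7
finger_force: 30.0
```

Emit:
{"api": "jog_arm", "payload": {"plan": [{"grip": 1.5, "slide": [0.2, 2, 1], "turn": 5}, {"grip": 1.5, "slide": [0.5, 6, 1.5], "turn": 13}, {"grip": 1.5, "slide": [0.8, 10, 1.5], "turn": 21}, {"grip": 1.5, "slide": [1, 14.5, 1.5], "turn": 29}, {"grip": 1.5, "slide": [1.2, 19, 1.5], "turn": 37}, {"grip": 1.5, "slide": [1.4, 23.5, 1.5], "turn": 45}, {"grip": 1.5, "slide": [1.6, 28, 1.5], "turn": 53}, {"grip": 1.5, "slide": [1.8, 32, 1.5], "turn": 61}, {"grip": 1.5, "slide": [2, 35.5, 1.5], "turn": 69}, {"grip": 1.5, "slide": [2, 37.1, 1.5], "turn": 76}]}}

```text
time: 10.2
position: [481.0, -8.4, 96.7]
ee_rot: [-2.499, -1.903, -0.0]
contact_force: [1.2, -1.1, -4.0]
gripper_width: 24.8
finger_force: 30.0
```

Emit:
{"api": "jog_arm", "payload": {"plan": [{"grip": 1.5, "slide": [0, 0, 0], "turn": 7}, {"grip": 1.5, "slide": [0, 0, 0], "turn": 12}, {"grip": 1.5, "slide": [0, 0, 0], "turn": 14.1}, {"grip": 1.5, "slide": [0, 0, 0], "turn": 14.1}, {"grip": 1.5, "slide": [0, 0, -1], "turn": 14.1}, {"grip": 1.5, "slide": [0, 0, -2.5], "turn": 14.1}, {"grip": 1.5, "slide": [0, 0, -3.5], "turn": 14.1}, {"grip": 1.5, "slide": [0, 0, -4.2], "turn": 14.1}, {"grip": 1.5, "slide": [0, 0, -4.5], "turn": 14.1}, {"grip": 1.5, "slide": [0, 0, -4.5], "turn": 14.1}]}}

```text
time: 11.2
position: [481.2, -11.0, 51.2]
ee_rot: [-2.255, -2.186, 0.001]
contact_force: [0.2, 0.4, -3.7]
gripper_width: 24.6
finger_force: 30.0
```

Emit:
{"api": "jog_arm", "payload": {"plan": [{"grip": 1.5, "slide": [0, 0, -0.25], "turn": 0}, {"grip": 1.5, "slide": [0, 0, -0.45], "turn": 0}, {"grip": 1.5, "slide": [0, 0, -0.58], "turn": 0}, {"grip": 1.5, "slide": [0, 0, -0.58], "turn": 0}, {"grip": 4, "slide": [0, 0, -0.58], "turn": 0}, {"grip": 4, "slide": [0, 0, -0.58], "turn": 0}, {"grip": 4, "slide": [0, 0, -0.58], "turn": 0}, {"grip": 5, "slide": [0, 0, 1], "turn": 0}, {"grip": 5, "slide": [0, 0, 5], "turn": 0}, {"grip": 0, "slide": [0, 0, 10], "turn": 0}]}}

```text
time: 12.2
position: [480.4, -10.9, 151.7]
ee_rot: [-2.254, -2.185, 0.003]
contact_force: [0.3, -0.3, 0.4]
gripper_width: 44.9
finger_force: 0.0
```

```bash
python3 - <<'E'
from h import *
p,d=vision.get_image("scene");rects("scene",p,(275,200,395,325),32,225)
cv2.imwrite("pics/scene2.png",p[:,:,::-1])
print(telemetry.state()["position"])
G=np.array([503.2,314.4,114.7]);up=np.radians(53);t=np.radians(25)
ux=np.array([np.cos(up),np.sin(up)]);n=np.r_[-ux*np.sin(t),np.cos(t)];e1=np.r_[ux*np.cos(t),np.sin(t)];e2=np.cross(n,e1)
for a in [120,105,90,75,60,45,30,15,0,-15,-30,-45]:
    r=np.radians(a);q=G+42*(np.cos(r)*e1+np.sin(r)*e2)+[0,0,10]
    print(a,np.round(q,1))
    if a==120:q0=q
    print("   rel cm",np.round((q-q0)/10,2))
E
```

```text
scene c [596.2 -66. ] size [22.1 19.7] yaw 87.3
scene c [678.8 -26.8] size [10.5 93.3] yaw 121.4
scene c [599.9  21.9] size [22.3 22.4] yaw 177.4
scene c [539.5 -11.1] size [157.3  81.9] yaw 87.8
scene c [472.2  -9.4] size [157.3  37.4] yaw 87.7
[483.71903963 -11.12436733 160.51582475]
120 [462.7 321.1 115.8]
   rel cm [0. 0. 0.]
105 [464.9 330.9 120.1]
   rel cm [0.22 0.99 0.43]
90 [469.7 339.7 124.7]
   rel cm [0.7  1.86 0.89]
75 [476.7 346.7 129.3]
   rel cm [1.4  2.56 1.35]
60 [485.6 351.5 133.6]
   rel cm [2.29 3.04 1.77]
45 [495.7 353.8 137.3]
   rel cm [3.3  3.27 2.14]
30 [506.3 353.4 140.1]
   rel cm [4.36 3.23 2.42]
15 [516.6 350.3 141.8]
   rel cm [5.39 2.92 2.6 ]
0 [526.1 344.8 142.4]
   rel cm [6.34 2.37 2.66]
-15 [534.  337.2 141.8]
   rel cm [7.13 1.61 2.6 ]
-30 [539.8 328.1 140.1]
   rel cm [7.71 0.7  2.42]
-45 [543.1 318.  137.3]
   rel cm [ 8.04 -0.31  2.14]
```

View pics/scene2.png

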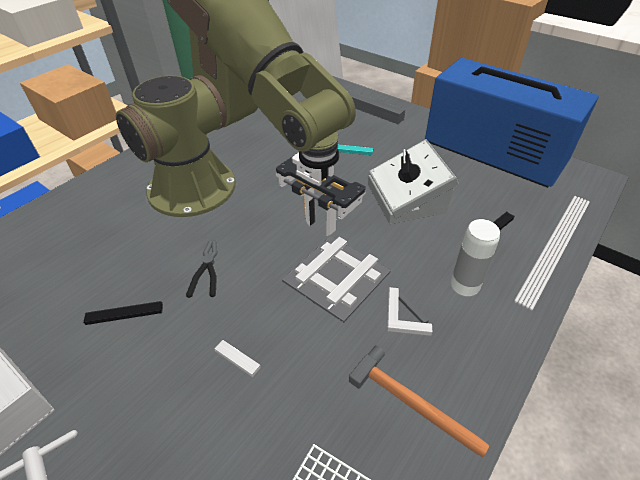

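Both bars lie square across the lower ones. Next the closed fingers go to the desk as a peg.

Emit:
{"api": "jog_arm", "payload": {"plan": [{"grip": 0, "slide": [0, 0, 2], "turn": 0}, {"grip": 0, "slide": [0, 3, 4.5], "turn": 0}, {"grip": 0, "slide": [-0.5, 7.5, 5.4], "turn": 0}, {"grip": 0, "slide": [-0.8, 12, 5.4], "turn": 0}, {"grip": 0, "slide": [-1.1, 16.5, 5.4], "turn": 0}, {"grip": 0, "slide": [-1.4, 21, 5.4], "turn": 0}, {"grip": 0, "slide": [-1.6, 25.5, 5.4], "turn": 0}, {"grip": 0, "slide": [-1.8, 29.5, 5.4], "turn": 0}, {"grip": 0, "slide": [-1.85, 32.3, 5.4], "turn": 0}, {"grip": 0, "slide": [-1.85, 33.2, 5.4], "turn": 0}]}}

```text
time: 13.25
position: [462.3, 323.3, 205.1]
ee_rot: [-2.253, -2.19, -0.0]
contact_force: [0.2, -0.1, 0.5]
gripper_width: 0.2
finger_force: 0.0
```

Emit:
{"api": "jog_arm", "payload": {"plan": [{"grip": 0, "slide": [0, 0, 0], "turn": 0}, {"grip": 0, "slide": [0, 0, 0], "turn": 0}, {"grip": 0, "slide": [0, 0, -1], "turn": 0}, {"grip": 0, "slide": [0, 0, -2.5], "turn": 0}, {"grip": 0, "slide": [0, 0, -4], "turn": 0}, {"grip": 0, "slide": [0, 0, -5.5], "turn": 0}, {"grip": 0, "slide": [0, 0, -7], "turn": 0}, {"grip": 0, "slide": [0, 0, -8], "turn": 0}, {"grip": 0, "slide": [0, 0, -8.7], "turn": 0}, {"grip": 0, "slide": [0, 0, -8.7], "turn": 0}]}}

```text
time: 14.25
position: [462.6, 320.5, 117.7]
ee_rot: [-2.256, -2.186, 0.002]
contact_force: [0.4, 0.1, 0.9]
gripper_width: 0.5
finger_force: 0.0
```

Emit:
{"api": "jog_arm", "payload": {"plan": [{"grip": 0, "slide": [0.1, 0.5, 0.1], "turn": 0}, {"grip": 0, "slide": [0.22, 1, 0.35], "turn": 0}, {"grip": 0, "slide": [0.45, 1.45, 0.55], "turn": 0}, {"grip": 0, "slide": [0.7, 1.86, 0.8], "turn": 0}, {"grip": 0, "slide": [1.05, 2.25, 1.05], "turn": 0}, {"grip": 0, "slide": [1.4, 2.56, 1.25], "turn": 0}, {"grip": 0, "slide": [1.85, 2.83, 1.5], "turn": 0}, {"grip": 0, "slide": [2.29, 3.04, 1.65], "turn": 0}, {"grip": 0, "slide": [2.8, 3.18, 1.85], "turn": 0}, {"grip": 0, "slide": [3.3, 3.27, 2.05], "turn": 0}]}}

```text
time: 15.25
position: [495.9, 353.8, 138.9]
ee_rot: [-2.255, -2.187, 0.002]
contact_force: [-2.7, -0.2, -1.2]
gripper_width: 0.4
finger_force: 1.2
```

Contact is gentle. Continue to about −30°.

Emit:
{"api": "jog_arm", "payload": {"plan": [{"grip": 0, "slide": [0.53, 0.02, 0.14], "turn": 0}, {"grip": 0, "slide": [1.06, -0.04, 0.28], "turn": 0}, {"grip": 0, "slide": [1.6, -0.16, 0.38], "turn": 0}, {"grip": 0, "slide": [2.09, -0.35, 0.46], "turn": 0}, {"grip": 0, "slide": [2.58, -0.6, 0.5], "turn": 0}, {"grip": 0, "slide": [3.04, -0.9, 0.52], "turn": 0}, {"grip": 0, "slide": [3.45, -1.25, 0.5], "turn": 0}, {"grip": 0, "slide": [3.83, -1.66, 0.46], "turn": 0}, {"grip": 0, "slide": [4.15, -2.1, 0.38], "turn": 0}, {"grip": 0, "slide": [4.41, -2.57, 0.28], "turn": 0}]}}

```text
time: 16.25
position: [540.4, 327.5, 141.7]
ee_rot: [2.255, 2.187, 0.001]
contact_force: [0.7, -0.1, 0.1]
gripper_width: 0.4
finger_force: 0.0
```

```bash
python3 - <<'E'
from h import *
p,d=vision.get_image("scene")
cv2.imwrite("pics/s3.png",cv2.resize(p[100:230,355:470,::-1],None,fx=4,fy=4,interpolation=cv2.INTER_CUBIC))
print(telemetry.state()["position"],telemetry.state()["contact_force"])
E
```

```text
[540.67705023 326.77887474 141.5681324 ] [-0.12500403  0.1024635  -1.09192436]
```

View pics/s3.png

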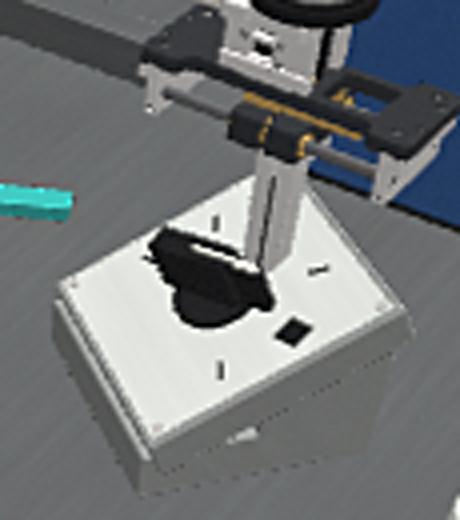

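The nose, at (265,290), appears to have passed the fourth tick and dropped into the square's click, with no contact force. I'll back off, lift, and verify.

Emit:
{"api": "jog_arm", "payload": {"plan": [{"grip": 0, "slide": [0, 0.5, 0.1], "turn": 0}, {"grip": 0, "slide": [0, 1, 0.5], "turn": 0}, {"grip": 0, "slide": [0, 1.2, 2], "turn": 0}, {"grip": 0, "slide": [0, 1.2, 5], "turn": 0}, {"grip": 0, "slide": [0, 1.2, 9], "turn": 0}, {"grip": 0, "slide": [-4, 1.2, 12], "turn": 0}, {"grip": 0, "slide": [-8, 1.2, 12], "turn": 0}, {"grip": 0, "slide": [-12, -1, 12], "turn": 0}, {"grip": 0, "slide": [-15, -3, 12], "turn": 0}, {"grip": 0, "slide": [-16, -4, 12], "turn": 0}]}}

```text
time: 17.3
position: [377.7, 287.4, 263.5]
ee_rot: [2.254, 2.188, 0.003]
contact_force: [0.7, -0.1, 0.5]
gripper_width: 0.3
finger_force: 0.0
```

```bash
python3 - <<'E'
from h import *
p,d=vision.get_image("top");rects("top",p,(285,185,372,272),32,225)
a=cv2.resize(p[155:290,100:240,::-1],(560,540),interpolation=cv2.INTER_CUBIC)
cv2.imwrite("pics/t4.png",a)
E
```

```text
top c [506.9 -18.4] size [160.6 109.5] yaw 75.6
top c [580.3 -14.3] size [164.7  46. ] yaw 88.1
```

View pics/t4.png

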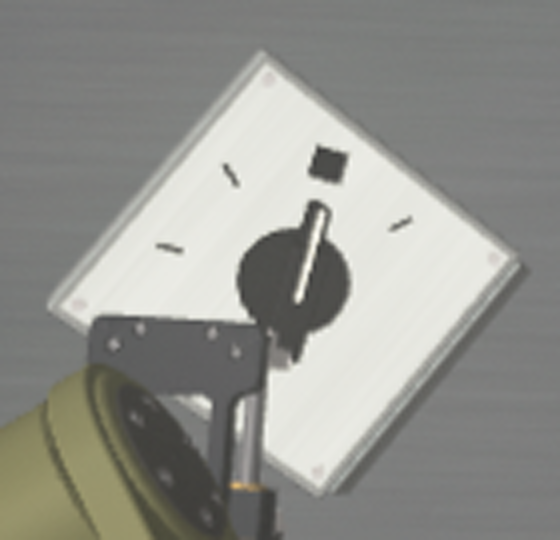

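The pointer at (318,205) aims straight at the square at (328,163), and the arm is clear of everything.

```bash
python3 -c "
from bench import job_done
print(job_done())"
```

```text
the job is handed in; nothing more can be done
None
```

I laid both long bars over the scribed lines, turned the selector to the large square mark and handed the job in; the final pictures agreed with this, but the hand-in gave no verdict.

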